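# Put the dispensing tools back in their docks

### The arm

A 6-joint arm with a two-finger parallel gripper is mounted at the origin on the work surface; the furniture and walls round the work are solid. World frame = base frame: x ahead of the robot, y to its left, z up, the work surface at z = 0. Lengths are in m, angles in degrees, forces in N, time in s.
With the tool pointing down it reaches from about 0.325 to 0.775 m from the base axis. Payload 9.3 kg.
Tool frame: the origin (TCP) lies between the finger pads; the fingertips stand 14 mm ahead of it and the grasp point (between the pads) lies 5 mm behind it (arm.finger_overhang is the distance from the TCP to the fingertips, in m); z points along the fingers, y is the line along which they close (so a half turn about z gives the same grasp; the last joint's range is limited). The gripper opens to 85 mm and grips with 20 to 120 N. Pads are 22 mm wide; open, the fingers measure 114 mm over their backs; the gripper's body (76 mm by 85 mm) begins 54 mm behind the grasp point. The pads swing forward as they close: fully open they stand 13 mm farther back than shut.
Start: joints at [62.418, 14.817, 1.232, 76.415, 0, 81.257], TCP at [0.178, 0.521, 0.214] pointing down, gripper open.
Joint ranges: [-174.27, 174.27], [-52.1, 104.24], [-59.71, 78.15], [-110.17, 111.67], [-87.03, 83.33], [-180, 180]. Speed limits (degrees/s): [127.2, 127.2, 159.86, 180, 180, 180].

### API

Orientations are given as [roll, pitch, yaw] about the fixed x, y, z axes, in that order (R = Rz(yaw) Ry(pitch) Rx(roll)).
In Python, from rig import arm gives the robot as it stands.
- The arm moves only by the tool carry_out, never from a script. Its argument "plan" is a list that holds one entry, the list of rows, each a list of 4 numbers: the shift along the tool's x, y, z in m, then the turn about the tool's z in degrees. A call has 1 to 10 rows; each row shifts and turns the commanded pose from where the row before left it, along the tool's axes as they then stand; what a row does not reach is not made up. A row lasts 1/10 s, in which the tool goes at most 50 mm and 8.59 degrees, less where a joint would pass 70% of its speed; a pose out of reach is approached as far as the arm can. A call with a gripper value outside its range is refused whole. "gripper" is the opening, from 0 (shut) to 1 (fully open), set as the call begins (left out, the last holds). The fingers move at their own pace and stop on an object; "newtons" is the grip in N (left out, the last holds). Time passes only in rows, so rows that do not move let the fingers close. It gives the time, the measured TCP pose, the force, the opening and the grip force at its end, in the units of the state.
- arm.observe(): the state, without advancing time (a new reading comes with each control period).
- arm.snapshot(name): name is "scene" or "side" or "wrist"; returns a dict with "color" (420x560x3 uint8, red, green, blue), "z_map" (420x560 float32, m along the optical axis (not along the pixel's ray), 0 where there is no reading), "intrinsics" (3x3 intrinsics, pixels), "R" (3x3) and "t" (3): a world point X has camera coordinates R X + t; the wrist camera has in their place "tool_from_camera" (4x4, takes a point from camera to tool coordinates, whose origin is the TCP and whose axes are the flange's). Camera axes: x right, y down, z forward; pixel columns grow to the right and rows downward; lengths in m; the calibration is good to about 2 mm. A picture is of the moment at which its call begins: read the wrist's pose just before it.
- arm.job_done(): hands the job in; it is judged then, once.
Trained networks look in the newest picture that a camera, given by its name, has taken for a name from the list of things; names that differ only in an ending like _2 or _b are one class to them, and where a whole thing is asked for, a point or a joint stands for the part that bears it (a point fixed in the world has none). Each returns a list of dicts, best first, with "p" (0 to 1); they miss things now and then, are a little off and sometimes report something else, mostly with a low value. They report only what shows in the picture. A call takes as long as a camera call. They do not tell look-alikes from the thing itself.
- arm.search_frame(thing, camera): "point" ([x, y, z] in m, in world coordinates, good to about 4 mm: the middle of the surface that is visible of it).
- arm.place_of(thing, camera): "point" ([x, y, z] in m, in world coordinates, good to about 4 mm: a listed point, or the origin of a listed thing).
The state is a dict: "clock": time; "q": joint angles; "dq": joint speeds; "effort": joint torques, N m; "tcp_pos": TCP position; "orientation": TCP orientation; "contact_force": force on the tool from outside, world axes, zero at the start; "wrist_torque": the same for the moment, N m; "grip_width": finger opening in m; "gripper_force": force on a finger pad.
Only numpy, scipy, OpenCV 4.12 (cv2) and the standard library are available. Lean on these libraries where they do the work, as an engineer would, in place of code of your own. Each camera call takes 0.05 s, during which the arm holds its last target. There are 200 camera calls.

### The job

Put the stapler, the rubber stamp, the dropper bottle and the lotion bottle back, each into the grey dock whose recess matches the shape and size of its foot, so that each stands upright and flat on the floor of its own recess. Don't tip anything over, and leave the brass weight and the green tin where they are.

Things in the scene. Friction and masses are not known exactly. Their poses are not given: they have to be found in the camera images.
- stapler: Desk stapler with a blue top, lying on its base, 33 mm wide (x) x 128 mm long (y) x 42 mm high. Origin: centre of the underside; z up, y along its length. Its base plate is 33 mm wide and 6 mm high; the upper part, 26 mm wide between 16 and 42 mm height, is what to take hold of, across the width at mid length. About 0.2 kg. Belongs in dock_long.
- rubber_stamp: Dark wooden rubber stamp, standing on its foot: foot 28 mm (x) x 48 mm (y), 81 mm high in all, with a round turned handle on the centre line, up to 28 mm across between 36 and 81 mm height. Origin: centre of the underside; z up. Belongs in dock_short.
- dropper: Small brown dropper bottle with black rubber top, upright: round body 34 mm in diameter up to 62 mm height, then a collar of 24 mm up to 77 mm and a thin bulb of 13 mm up to 102 mm. Origin: centre of the underside; z up. Belongs in dock_small.
- lotion: Tall pale blue and white lotion bottle, upright: body 59 mm in diameter up to about 140 mm height, sloping shoulder, then a white cap 39 mm in diameter between 171 and 196 mm height (the top) on the centre line, good to grip; about 0.4 kg. Origin: centre of the underside; z up. Belongs in dock_big.
- dock_long: Fixed low grey plastic dock. Origin: centre of its underside, on the table; z up. Its recess floor is 4 mm above the table, its rim, 6 mm thick all round, stands 9 mm above the table. A dark mat on the floor of the recess shows the outline of the foot that belongs there. Long rectangular recess 50 mm (x) x 144 mm (y), outside 62 x 156 mm: for the stapler.
- dock_short: Fixed low grey plastic dock. Origin: centre of its underside, on the table; z up. Its recess floor is 4 mm above the table, its rim, 6 mm thick all round, stands 9 mm above the table. A dark mat on the floor of the recess shows the outline of the foot that belongs there. Short rectangular recess 48 mm (x) x 64 mm (y), outside 60 x 76 mm: for the rubber stamp, whose long side runs along the dock's y (either way round).
- dock_small: Fixed low grey plastic dock. Origin: centre of its underside, on the table; z up. Its recess floor is 4 mm above the table, its rim, 6 mm thick all round, stands 9 mm above the table. A dark mat on the floor of the recess shows the outline of the foot that belongs there. Small round recess 50 mm in diameter, outside 62 mm: for the dropper bottle.
- dock_big: Fixed low grey plastic dock. Origin: centre of its underside, on the table; z up. Its recess floor is 4 mm above the table, its rim, 6 mm thick all round, stands 9 mm above the table. A dark mat on the floor of the recess shows the outline of the foot that belongs there. Large round recess 76 mm in diameter, outside 88 mm: for the lotion bottle.
- weight_200: Bystander: brass balance weight with a knob, 34 mm in diameter, 44 mm high, standing near the middle of the table. Origin: centre of the underside. Leave it where it is.
- ink_pad: Bystander: flat closed dark green tin with a cream label on its lid, 69 x 96 x 18 mm, lying at the left edge of the table. Origin: centre of the underside. Leave it where it is.
Not all that is in view belongs to the job. What is shaped like the dropper but pink or purple is not meant.

How it is judged (in metres and radians):
At the end, for the whole second after the job is handed in: Each of the four is in its own matching dock, within 12.5 mm of its centre, flat on the recess floor (origin under 6.5 mm above the dock's underside, tilt under 0.08 rad), stapler and stamp along their docks within 0.4 rad either way round, released and at rest (horizontal distance between stapler and dock_long below 0.0125 m and z of stapler in the frame of dock_long below 0.0065 m and angle between each of stapler, rubber_stamp, dropper, lotion's own z axis and vertical below 0.08 rad and linear speed of each of stapler, rubber_stamp, dropper, lotion below 0.02 m/s and angular speed of each of stapler, rubber_stamp, dropper, lotion below 0.15 rad/s and horizontal distance between rubber_stamp and dock_short below 0.0125 m and z of rubber_stamp in the frame of dock_short below 0.0065 m and horizontal distance between dropper and dock_small below 0.0125 m and z of dropper in the frame of dock_small below 0.0065 m and horizontal distance between lotion and dock_big below 0.0125 m and z of lotion in the frame of dock_big below 0.0065 m and angle between the y axis of stapler and the y axis of dock_long, either way round below 0.4 rad and angle between the y axis of rubber_stamp and the y axis of dock_short, either way round below 0.4 rad); the robot touches nothing.
It fails at once if the brass weight is moved by more than 15 mm (distance of weight_200 from where it was at the start of the episode above 0.015 m).
It fails at once if the green tin is moved by more than 15 mm (distance of ink_pad from where it was at the start of the episode above 0.015 m).
It fails at once if one of the four things is knocked over or tipped by more than about 40 degrees (angle between any of stapler, rubber_stamp, dropper, lotion's own z axis and vertical above 0.7 rad).
It also fails if it takes over 120 s, if anything falls off the work surface, if the arm or the gripper's body presses on something with over 40 N, if the wrist force passes 120 N, or if a joint passes its speed limit or range.

## Working session

There is one attempt and no reset: what is moved stays moved. The work goes in short steps, Python scripts to look and compute and a tool call to move; the robot and the scene stay as the last step left them, time stands still between calls to the robot, and variables do not carry over. Pictures are saved under pics/ and viewed, at most 14 in all, crops included, and the job is handed in when it is done.

Besides the shell and the picture viewer there is one more tool, called after "Request:" as name([rows], argument=value, ...), one row to a line, values as JSON. carry_out: Moves the arm, as the interface text tells. Its arguments: {"type":"object","properties":{"plan":{"type":"array"},"gripper":{"type":"number"},"newtons":{"type":"number"}},"required":["plan"]}

```bash
mkdir -p pics; ls; python3 - <<'E'
from rig import arm
import cv2
s=arm.observe(); print(s['clock'],s['tcp_pos'],s['orientation'],s['grip_width'])
for c in ['scene','side']:
    d=arm.snapshot(c); cv2.imwrite(f'pics/{c}0.png',d['color'][:,:,::-1])
    for n in ['stapler','rubber_stamp','dropper','lotion','dock_long','dock_short','dock_small','dock_big','weight_200','ink_pad']:
        print(c,n,[(([round(float(v),3) for v in r['point']]),round(r['p'],2)) for r in arm.place_of(n,c)[:4]])
E
```

```text
pics
0.0 [0.17745566 0.52026689 0.21347554] [-1.79926332e+02 -1.17396062e-02  1.61162403e+02] 0.08529740122991764
scene stapler [([0.6, 0.288, -0.0], 0.65), ([0.502, 0.04, 0.001], 0.34)]
scene rubber_stamp [([0.605, -0.195, -0.006], 0.7), ([0.504, 0.038, 0.001], 0.35)]
scene dropper [([0.385, -0.22, -0.003], 0.84), ([0.511, 0.227, 0.004], 0.83), ([0.466, -0.066, -0.001], 0.75)]
scene lotion [([0.468, -0.185, 0.002], 0.84)]
scene dock_long [([0.605, 0.092, -0.004], 0.9)]
scene dock_short [([0.477, -0.31, 0.002], 0.91)]
scene dock_small []
scene dock_big [([0.604, -0.325, 0.005], 0.7)]
scene weight_200 [([0.5, 0.041, -0.001], 0.55)]
scene ink_pad [([0.477, 0.337, -0.005], 0.9)]
side stapler [([0.607, 0.281, -0.0], 0.71)]
side rubber_stamp [([0.606, -0.191, -0.001], 0.57)]
side dropper [([0.466, -0.07, 0.002], 0.94), ([0.386, -0.221, -0.001], 0.89), ([0.51, 0.227, -0.003], 0.84)]
side lotion [([0.467, -0.185, -0.004], 0.83)]
side dock_long [([0.604, 0.093, 0.0], 0.67), ([0.483, 0.335, -0.0], 0.19)]
side dock_short []
side dock_small []
side dock_big [([0.596, -0.32, 0.003], 0.62)]
side weight_200 [([0.502, 0.039, 0.001], 0.67)]
side ink_pad [([0.482, 0.337, -0.0], 0.76)]
```

View pics/scene0.png

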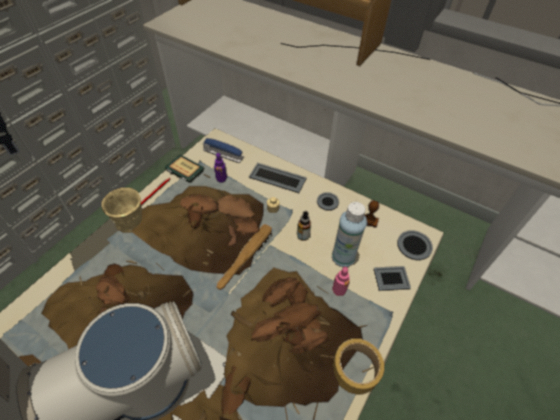

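View pics/side0.png

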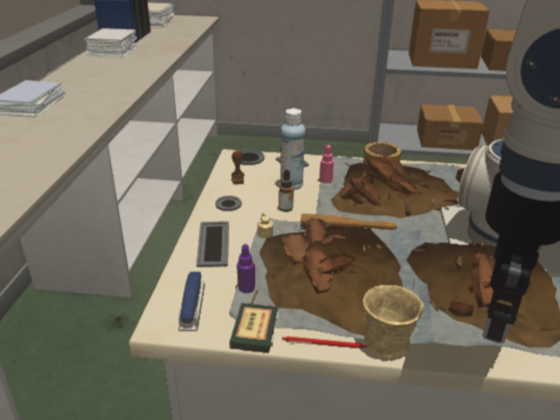

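The scene camera shows three dropper-shaped bottles: brown with a black top at (304,226), purple at (221,168) and pink at (342,282). The brown one is the target, at about (0.466, -0.068). The other items are the stapler (222,148), stamp (373,213), lotion (348,235), dock_long (277,178), dock_small (327,201), dock_big (414,245) and dock_short (391,278). Next I'll rectify for the yaws and check the choice in a crop.

```bash
cat > h.py <<'E'
import numpy as np, cv2
from rig import arm
def cam(c):
    s=arm.observe(); d=arm.snapshot(c)
    if c=='wrist':
        from scipy.spatial.transform import Rotation as Ro
        T=np.eye(4); T[:3,:3]=Ro.from_euler('xyz',s['orientation'],degrees=True).as_matrix(); T[:3,3]=s['tcp_pos']
        M=np.linalg.inv(T@d['tool_from_camera']); d['R'],d['t']=M[:3,:3],M[:3,3]
    return d
def rect(d,z,x0,x1,y0,y1,mm=1.0):
    "top view at height z: rows go down with x falling, columns right with y falling"
    P=d['intrinsics']@np.c_[d['R'][:,0],d['R'][:,1],d['R'][:,2]*z+np.ravel(d['t'])]
    s=mm/1000
    A=np.array([[0,-s,x1],[-s,0,y1],[0,0,1]])
    return cv2.warpPerspective(d['color'],P@A,(int((y1-y0)/s),int((x1-x0)/s)),flags=cv2.INTER_LINEAR|cv2.WARP_INVERSE_MAP)
def cloud(d):
    Z=d['z_map']; v,u=np.indices(Z.shape); k=np.linalg.inv(d['intrinsics'])
    p=(np.stack([u,v,np.ones_like(u)],-1)@k.T)*Z[...,None]
    w=(p-np.ravel(d['t']))@d['R']; w[Z==0]=np.nan
    return w
E
python3 - <<'E'
from h import *
ims=[]
for c in ['scene','side']:
    d=cam(c); ims.append(rect(d,0.006,.34,.70,-.40,.40,1.25))
    w=cloud(d).reshape(-1,3); print(c,d['t'],'solid above z .1, x>.55:',np.nanmin(w[(w[:,2]>.25)&(w[:,0]>.5)],0))
    if c=='scene': cv2.imwrite('pics/crop1.png',cv2.resize(d['color'][195:300,280:380],None,fx=5,fy=5,interpolation=2)[:,:,::-1])
cv2.imwrite('pics/rect0.png',np.vstack(ims)[:,:,::-1])
E
```

```text
Traceback (most recent call last):
ValueError: zero-size array to reduction operation fmin which has no identity
```

```bash
python3 - <<'E'
from h import *
ims=[]
for c in ['scene','side']:
    d=cam(c); ims.append(rect(d,0.006,.34,.70,-.40,.40,1.25))
    w=cloud(d).reshape(-1,3); m=(w[:,2]>.06)&(w[:,0]>.66); print(c,m.sum(),np.percentile(w[m],[0,2,100],0) if m.any() else '')
    if c=='scene': cv2.imwrite('pics/crop1.png',cv2.resize(d['color'][195:300,280:380],None,fx=5,fy=5,interpolation=2)[:,:,::-1])
cv2.imwrite('pics/rect0.png',np.vstack(ims)[:,:,::-1])
E
```

```text
scene 8778 [[ 0.66001236 -0.4886568   0.06000308]
 [ 0.67372241 -0.44845475  0.06240646]
 [ 1.70373984  1.17791612  0.22732779]]
side 3645 [[ 0.66158004 -2.30401736  0.06004225]
 [ 1.37350124 -1.77487578  0.06323985]
 [ 1.70464679 -0.77203737  0.16650813]]
```

View pics/rect0.png

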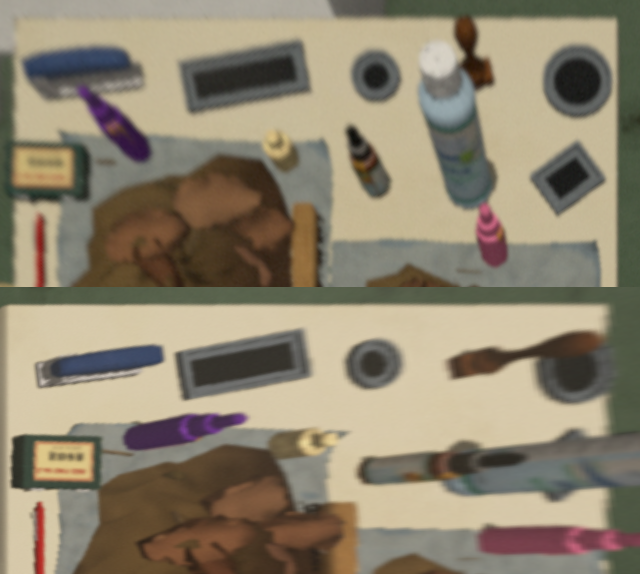

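View pics/crop1.png

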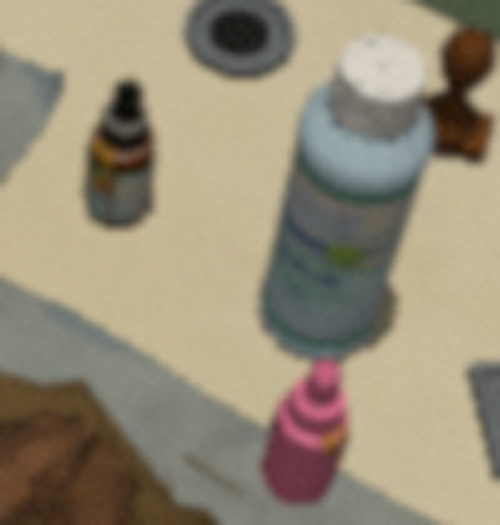

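The crop confirms brown with a black top at crop (120,160), which is scene (304,227). The rectified views give yaws of about 9° for dock_long, 8° for the stapler and 38° for dock_short. I'll start with the stapler.

```bash
cat >> h.py <<'E'
def go(x,y,z,yaw,step=.04,turn=8,frm=None):
    "print tool-axis rows: shift first, then turn"
    s=arm.observe(); p,w=(s['tcp_pos'],s['orientation'][2]) if frm is None else frm
    a=np.radians(w); D=np.array([x,y,z])-p
    t=np.array([D[0]*np.cos(a)+D[1]*np.sin(a), D[0]*np.sin(a)-D[1]*np.cos(a), -D[2]])
    dw=-((yaw-w+180)%360-180)
    n=int(np.ceil(np.linalg.norm(t)/step)); m=int(np.ceil(abs(dw)/turn))
    print('shift',n,'x',np.round(t/max(n,1),4).tolist(),' turn',m,'x',round(dw/max(m,1),2))
E
python3 -c "
from h import *
go(.58,.27,.25,98,.045)
d=cam('wrist');print(d['tool_from_camera'])"
```

```text
shift 11 x [-0.042, -0.0097, -0.0033]  turn 8 x 7.89
[[-1.09707438e-04 -9.63081395e-01 -2.69210355e-01  6.96173854e-02]
 [ 9.99999949e-01 -1.86819701e-04  2.60818890e-04  1.02707511e-03]
 [-3.01483619e-04 -2.69210312e-01  9.63081366e-01 -1.60405222e-01]
 [ 0.00000000e+00  0.00000000e+00  0.00000000e+00  1.00000000e+00]]
```

Request:
carry_out([
  [[-0.046, -0.0106, -0.0036, 0], [-0.046, -0.0106, -0.0036, 0], [-0.046, -0.0106, -0.0036, 0], [-0.046, -0.0106, -0.0036, 0], [-0.046, -0.0106, -0.0036, 0], [-0.046, -0.0106, -0.0036, 0], [-0.046, -0.0106, -0.0036, 0], [-0.046, -0.0106, -0.0036, 0], [-0.046, -0.0106, -0.0036, 0], [-0.046, -0.0106, -0.0036, 0]],
])

```text
clock: 2.3
tcp_pos: [0.5802, 0.2703, 0.2503]
orientation: [180.0, 0.0, 161.2]
contact_force: [-0.0, 0.8, 0.3]
grip_width: 0.0851
gripper_force: 0.0
```

Request:
carry_out([
  [[0, 0, 0, 7.9], [0, 0, 0, 7.9], [0, 0, 0, 7.9], [0, 0, 0, 7.9], [0, 0, 0, 7.9], [0, 0, 0, 7.9], [0, 0, 0, 7.9], [0, 0, 0, 7.9], [0, 0, 0, 0]],
])

```text
clock: 3.2
tcp_pos: [0.5787, 0.2717, 0.25]
orientation: [-180.0, 0.0, 97.8]
contact_force: [-0.1, -0.4, 0.2]
grip_width: 0.0855
gripper_force: 0.0
```

```bash
cat >> h.py <<'E'
def topfit(d,x,y,r,z0,z1,show=True):
    "min-area rectangle of the cloud with z0<z<z1 within r of x,y: centre, size, angle of long side"
    w=cloud(d).reshape(-1,3); k=(np.hypot(w[:,0]-x,w[:,1]-y)<r)&(w[:,2]>z0)&(w[:,2]<z1)
    q=w[k]; 
    if len(q)<10: print('few',len(q)); return
    (c,s,a)=cv2.minAreaRect((q[:,:2]*1000).astype(np.float32))
    b=cv2.boxPoints((c,s,a)); e=max([b[1]-b[0],b[2]-b[1]],key=np.linalg.norm)
    yaw=(np.degrees(np.arctan2(e[1],e[0]))-90+90)%180-90
    print('n',len(q),'centre',np.round(c,1),'size',np.round(s,1),'y-yaw',round(yaw,1),'mean',np.round(q.mean(0),4),'zmax',round(q[:,2].max(),4))
E
python3 - <<'E'
from h import *
s=arm.observe();print(s['clock'],s['tcp_pos'],s['orientation'])
d=cam('wrist')
cv2.imwrite('pics/w1.png',d['color'][:,:,::-1])
topfit(d,.603,.285,.09,.03,.06)
topfit(d,.603,.285,.09,.003,.06)
topfit(d,.603,.285,.09,-.01,.0015)
E
```

```text
3.2 [0.57873799 0.27168034 0.24999427] [-1.79991644e+02  8.63792445e-04  9.78444242e+01]
n 2396 centre [599.  288.7] size [ 28.5 124.5] y-yaw 7.9 mean [0.5977 0.2924 0.0385] zmax 0.0443
n 3549 centre [594.  286.5] size [175.8 161.8] y-yaw -4.0 mean [0.5848 0.2911 0.0282] zmax 0.0443
n 8114 centre [597.2 285.2] size [179.5 165.2] y-yaw -0.6 mean [0.6049 0.2884 0.0008] zmax 0.0015
```

View pics/w1.png

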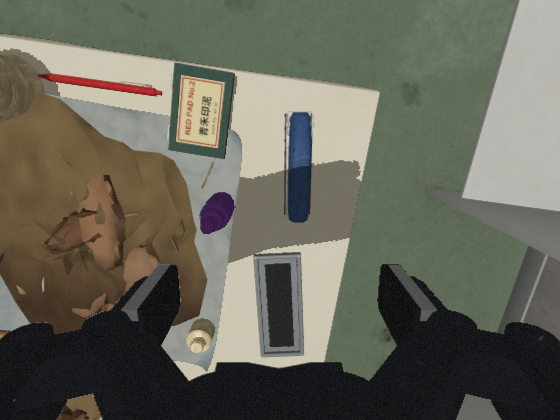

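The wrist view shows the stapler at (299,167), the purple look-alike at (216,213), the tin at (203,110), the brass weight at (200,337) and dock_long at (278,303).

```bash
python3 - <<'E'
from h import *
d=cam('wrist')
topfit(d,.605,.093,.088,.006,.013)
for n in ['dock_long','stapler']: print(n,arm.place_of(n,'wrist')[:1])
go(.6,.2885,.15,97.9)
go(.6,.2885,.025,97.9,frm=(np.array([.6,.2885,.15]),97.9))
E
```

```text
n 1368 centre [602.8  95.6] size [ 62.1 156.7] y-yaw 10.6 mean [0.6018 0.1003 0.0087] zmax 0.0112
dock_long [{'point': [0.6032, 0.0928, 0.0032], 'p': 0.83}]
stapler [{'point': [0.598, 0.2891, -0.001], 'p': 0.55}]
shift 3 x [0.0046, 0.0078, 0.0333]  turn 1 x 0.24
shift 4 x [0.0, 0.0, 0.0312]  turn 0 x -0.0
```

Request:
carry_out([
  [[0.0046, 0.0078, 0.033, 0], [0.0046, 0.0078, 0.033, 0], [0.0046, 0.0078, 0.034, 0], [0, 0, 0.031, 0], [0, 0, 0.031, 0], [0, 0, 0.031, 0], [0, 0, 0.02, 0], [0, 0, 0.012, 0], [0, 0, 0, 0]],
], gripper=0.75)

```text
clock: 4.3
tcp_pos: [0.5992, 0.2883, 0.0236]
orientation: [-179.9, 0.0, 98.0]
contact_force: [0.1, 0.2, 0.9]
grip_width: 0.064
gripper_force: 0.0
```

Request:
carry_out([
  [[0, 0, 0, 0], [0, 0, 0, 0], [0, 0, 0, 0], [0, 0, 0, 0], [0, 0, 0, 0], [0, 0, 0, 0], [0, 0, 0, 0], [0, 0, 0, 0]],
], gripper=0, newtons=30)

```text
clock: 5.1
tcp_pos: [0.6, 0.2886, 0.0251]
orientation: [-180.0, 0.0, 98.0]
contact_force: [-0.2, -1.2, 0.6]
grip_width: -0.0004
gripper_force: 0.0
```

```bash
python3 - <<'E'
from h import *
s=arm.observe();print(s['tcp_pos'],s['grip_width'],s['gripper_force'])
d=cam('wrist'); e=cam('side')
cv2.imwrite('pics/w2.png',np.hstack([cv2.resize(d['color'],(400,300)),cv2.resize(e['color'][200:350,140:340],(400,300))])[:,:,::-1])
E
```

```text
[0.59998284 0.28858425 0.02507019] -0.0003728523640340882 0.0
```

View pics/w2.png

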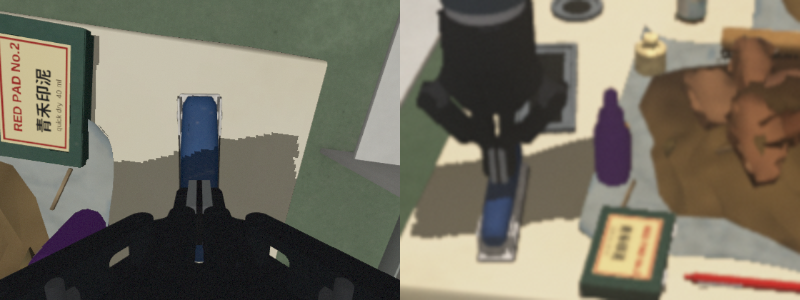

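```bash
python3 - <<'E'
from h import *
d=cam('wrist'); w=cloud(d)
for v,u in [(160,279),(200,279),(240,279),(255,279),(262,270),(262,290),(275,270),(275,290),(290,270),(290,290),(140,200)]: print(u,v,np.round(w[v,u],4))
e=cam('side'); topfit(e,.6,.288,.09,.03,.046); topfit(e,.6,.288,.09,.02,.06)
E
```

```text
279 160 [0.5922 0.3403 0.0388]
279 200 [0.5946 0.3232 0.0419]
279 240 [0.5972 0.3045 0.0417]
279 255 [0.5978 0.3004 0.0493]
270 262 [0.594  0.3002 0.0575]
290 262 [0.6022 0.3015 0.0578]
270 275 [0.5943 0.3006 0.0702]
290 275 [0.6019 0.3013 0.0693]
270 290 [0.5947 0.2998 0.0801]
290 290 [0.6014 0.302  0.0824]
200 140 [0.5492 0.3406 0.0018]
n 483 centre [573.1 293.3] size [127.3  79.1] y-yaw -12.8 mean [0.5928 0.3162 0.0381] zmax 0.0459
n 668 centre [561.8 294.6] size [123.3 101.3] y-yaw -5.2 mean [0.5924 0.3172 0.0383] zmax 0.0597
```

Request:
carry_out([
  [[0, 0, -0.03, 0], [0, 0, -0.03, 0], [0, 0, -0.03, 0], [0, 0, 0, 0]],
])

```text
clock: 5.7
tcp_pos: [0.6019, 0.2893, 0.1197]
orientation: [179.6, -0.1, 98.0]
contact_force: [-0.5, 0.6, -0.4]
grip_width: 0.0001
gripper_force: 0.0
```

```bash
python3 - <<'E'
from h import *
s=arm.observe();print(arm.finger_overhang,s['tcp_pos'],s['grip_width'], [a for a in dir(arm) if a[0]!='_'])
d=cam('wrist'); cv2.imwrite('pics/w3.png',d['color'][:,:,::-1]); w=cloud(d)
w=w-s['tcp_pos']
for v in range(215,300,5): print(v,[np.round(w[v,u],3).tolist() for u in (268,290)])
topfit(d,.6,.2885,.1,.03,.046)
E
```

```text
0.014 [0.60187402 0.28927837 0.1197098 ] 0.00010042781440633372 ['MotionError', 'finger_overhang', 'job_done', 'observe', 'place_of', 'search_frame', 'snapshot']
215 [[-0.008, -0.001, -0.078], [0.008, 0.001, -0.082]]
220 [[-0.008, -0.005, -0.079], [0.009, -0.003, -0.082]]
225 [[-0.007, -0.009, -0.079], [0.01, -0.008, -0.084]]
230 [[-0.007, -0.012, -0.079], [0.01, -0.011, -0.083]]
235 [[-0.006, -0.016, -0.079], [0.011, -0.015, -0.082]]
240 [[-0.006, -0.02, -0.079], [0.012, -0.02, -0.084]]
245 [[-0.005, -0.025, -0.079], [0.012, -0.024, -0.084]]
250 [[-0.005, -0.028, -0.079], [0.013, -0.028, -0.084]]
255 [[-0.007, 0.012, 0.026], [0.002, 0.013, 0.025]]
260 [[-0.007, 0.012, 0.032], [0.002, 0.013, 0.031]]
265 [[-0.007, 0.011, 0.035], [0.002, 0.013, 0.037]]
270 [[-0.007, 0.012, 0.041], [0.002, 0.013, 0.04]]
275 [[-0.007, 0.012, 0.045], [0.002, 0.013, 0.045]]
280 [[-0.007, 0.011, 0.048], [0.001, 0.013, 0.05]]
285 [[-0.006, 0.011, 0.051], [0.001, 0.013, 0.053]]
290 [[-0.006, 0.011, 0.055], [0.001, 0.013, 0.058]]
295 [[-0.006, 0.013, 0.061], [0.001, 0.014, 0.062]]
n 4409 centre [578.6 277.4] size [151.5  79.8] y-yaw -33.4 mean [0.5902 0.3004 0.0392] zmax 0.046
```

View pics/w3.png

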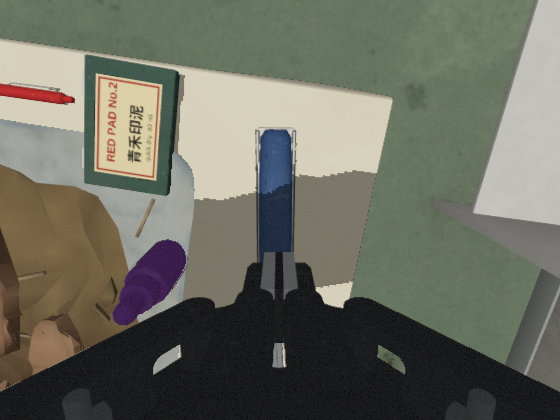

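The fingers shut above the stapler. In this view the fingertip edge at (279,252) lies about 25 mm behind the reported TCP, not 14 mm ahead of it. The stapler's 42 mm top under a TCP at 25 mm agrees with that. The lateral position looks right, so I'll use the measured tip offset and go down about 40 mm more, watching the force.

Request:
carry_out([
  [[0, 0, 0, 0], [0, 0, 0.03, 0], [0, 0, 0.03, 0], [0, 0, 0.03, 0], [0, 0, 0.015, 0], [0, 0, 0.01, 0], [0, 0, 0, 0]],
], gripper=0.75)

```text
clock: 6.45
tcp_pos: [0.5988, 0.2882, -0.0021]
orientation: [-179.8, 0.0, 98.0]
contact_force: [-0.2, 0.2, 0.9]
grip_width: 0.0643
gripper_force: 0.0
```

Request:
carry_out([
  [[0, 0, 0.01, 0], [0, 0, 0.006, 0], [0, 0, 0, 0], [0, 0, 0, 0]],
])

```text
clock: 6.85
tcp_pos: [0.6001, 0.2886, -0.0156]
orientation: [180.0, -0.0, 98.0]
contact_force: [-0.7, 0.8, 1.6]
grip_width: 0.0641
gripper_force: 0.0
```

```bash
python3 - <<'E'
from h import *
s=arm.observe();print(s['tcp_pos'],s['contact_force'],s['grip_width'])
d=cam('wrist'); cv2.imwrite('pics/w4.png',d['color'][100:420,100:460,::-1]); 
E
```

```text
[ 0.60012229  0.28860467 -0.01564846] [-0.6822939   0.77241794  1.6003549 ] 0.06413831333488819
```

View pics/w4.png

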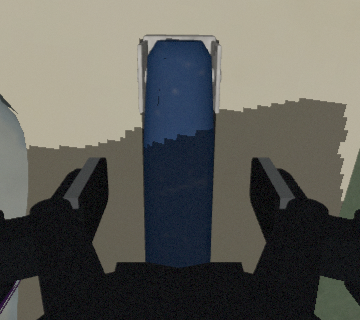

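The open fingers straddle the blue body. The body runs over crop columns 145–212 and the fingertips are at about 100 and 255, evenly placed. Closing now.

Request:
carry_out([
  [[0, 0, 0, 0], [0, 0, 0, 0], [0, 0, 0, 0], [0, 0, 0, 0], [0, 0, 0, 0], [0, 0, 0, 0]],
], gripper=0, newtons=35)

```text
clock: 7.5
tcp_pos: [0.6002, 0.2887, -0.0154]
orientation: [180.0, -0.0, 98.0]
contact_force: [-0.3, 0.5, 5.6]
grip_width: 0.0312
gripper_force: 34.9
```

```bash
python3 - <<'E'
from h import *
s=arm.observe();print(s['tcp_pos'],s['contact_force'],s['grip_width'],s['gripper_force'],s['q'])
p=s['tcp_pos']; z=p[2]+.05
go(p[0],p[1],z,98)
go(.603,.095,z,100.5,frm=(np.array([p[0],p[1],z]),98))
E
```

```text
[ 0.6002059   0.28867833 -0.01540771] [-0.31670143  0.47866592  5.56362838] 0.03124874006564639 34.90123271942139 [ 1.84741182e+01  3.36820744e+01 -3.23376435e+00  5.30408232e+01
  1.99297972e-03  1.00512336e+02]
shift 2 x [0.0, 0.0, -0.025]  turn 1 x -0.04
shift 5 x [-0.0384, -0.0048, -0.0]  turn 1 x -2.5
```

Request:
carry_out([
  [[0, 0, -0.01, 0], [0, 0, -0.02, 0], [0, 0, -0.02, 0], [0, 0, 0, 0], [0, 0, 0, 0]],
])

```text
clock: 8.0
tcp_pos: [0.6, 0.2886, 0.034]
orientation: [180.0, -0.0, 98.0]
contact_force: [0.7, -0.2, -2.4]
grip_width: 0.0316
gripper_force: 35.2
```

```bash
python3 - <<'E'
from h import *
s=arm.observe();print(s['tcp_pos'],s['contact_force'],s['grip_width'],s['gripper_force'])
d=cam('wrist'); w=cloud(d); t=w-s['tcp_pos']
for v in (150,170,190,210,230,250): print(v,np.round(w[v,279],4))
topfit(d,.6,.2887,.07,.075,.105)
e=cam('side');cv2.imwrite('pics/s5.png',cv2.resize(e['color'][170:350,120:340],None,fx=2.7,fy=2.7)[:,:,::-1])
E
```

```text
[0.59997313 0.28857852 0.03396616] [ 0.74079351 -0.20197926 -2.38849573] 0.031641236805362814 35.1677942276001
150 [0.5911 0.3477 0.0834]
170 [0.5919 0.342  0.0884]
190 [0.5928 0.3358 0.0896]
210 [nan nan nan]
230 [0.5946 0.3231 0.0916]
250 [0.5955 0.3162 0.0916]
n 21335 centre [592.4 298.5] size [90.4 91.5] y-yaw 43.5 mean [0.5964 0.3096 0.0899] zmax 0.105
```

View pics/s5.png

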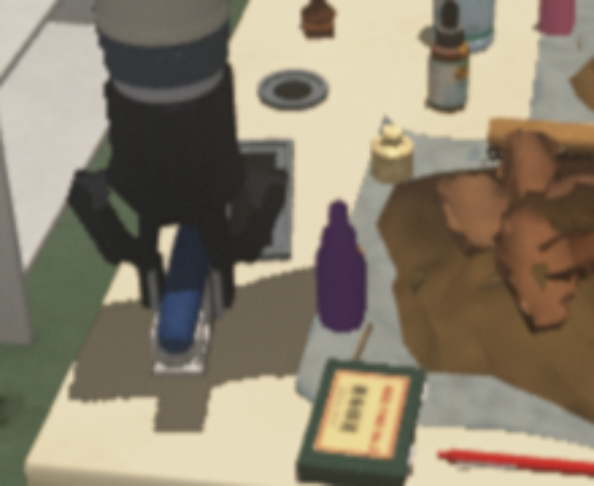

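Held and lifted 50 mm. The stapler hangs level at about crop (180,300). Carrying it to dock_long.

Request:
carry_out([
  [[-0.0385, -0.0048, 0, 0], [-0.0385, -0.0048, 0, 0], [-0.0385, -0.0048, 0, 0], [-0.0385, -0.0048, 0, 0], [-0.0385, -0.0048, 0, 0], [0, 0, 0, -2.5], [0, 0, 0.02, 0], [0, 0, 0, 0], [0, 0, 0, 0]],
])

```text
clock: 9.0
tcp_pos: [0.6021, 0.0947, 0.0133]
orientation: [-179.9, -0.0, 100.5]
contact_force: [0.2, 0.0, -1.7]
grip_width: 0.0315
gripper_force: 35.3
```

```bash
python3 - <<'E'
from h import *
s=arm.observe();print(s['tcp_pos'],s['orientation'],s['contact_force'],s['grip_width'])
e=cam('scene');R=rect(e,.006,.5,.7,-.02,.2,.4)
d=cam('wrist');cv2.imwrite('pics/d6.png',np.hstack([R,cv2.resize(d['color'][60:320],(540,500))[:, :250]])[:,:,::-1])
c=arm.place_of('dock_long','scene')[:1];print(c)
go(.603,.0945,s['tcp_pos'][2],100.6)
E
```

```text
[0.60212413 0.09465759 0.01326959] [-1.79868422e+02 -2.23386614e-02  1.00458486e+02] [ 0.21164261  0.03853541 -1.67360188] 0.0314628943002215Traceback (most recent call last):
  File "<stdin>", line 4, in <module>
    return _nx.concatenate(arrs, 1, dtype=dtype, casting=casting)
           ~~~~~~~~~~~~~~~^^^^^^^^^^^^^^^^^^^^^^^^^^^^^^^^^^^^^^^
ValueError: all the input array dimensions except for the concatenation axis must match exactly, but along dimension 0, the array at index 0 has size 499 and the array at index 1 has size 500
```

Request:
carry_out([
  [[0, 0, 0.012, 0], [0, 0, 0.006, 0], [0, 0, 0.004, 0], [0, 0, 0.002, 0], [0, 0, 0.001, 0], [0, 0, 0, 0]],
])

```text
clock: 9.7
tcp_pos: [0.6029, 0.0946, -0.0109]
orientation: [180.0, 0.0, 100.5]
contact_force: [-0.8, -0.4, -1.7]
grip_width: 0.0314
gripper_force: 35.3
```

Request:
carry_out([
  [[0, 0, 0.0015, 0], [0, 0, 0, 0], [0, 0, 0, 0]],
])

```text
clock: 10.0
tcp_pos: [0.6032, 0.0946, -0.0114]
orientation: [179.9, 0.0, 100.5]
contact_force: [-2.1, 0.1, 4.7]
grip_width: 0.0314
gripper_force: 36.0
```

Request:
carry_out([
  [[0, 0, 0, 0], [0, 0, 0, 0], [0, 0, 0, 0], [0, 0, 0, 0], [0, 0, 0, 0]],
], gripper=0.7)

```text
clock: 10.5
tcp_pos: [0.6041, 0.0948, -0.0119]
orientation: [179.9, 0.0, 100.5]
contact_force: [5.3, 1.8, -0.4]
grip_width: 0.0389
gripper_force: 35.2
```

Request:
carry_out([
  [[0, 0, -0.01, 0], [0, 0, -0.03, 0], [0, 0, -0.04, 0], [0, 0, -0.04, 0], [0, 0, -0.04, 0], [0, 0, -0.04, 0], [-0.02, 0, -0.03, 0], [-0.03, 0, 0, 0], [-0.03, 0, 0, 0], [0, 0, 0, 0]],
])

```text
clock: 11.5
tcp_pos: [0.6173, 0.0129, 0.2174]
orientation: [-179.9, 0.0, 100.3]
contact_force: [0.4, 0.6, -0.2]
grip_width: 0.0599
gripper_force: 0.0
```

```bash
python3 - <<'E'
from h import *
s=arm.observe();print(s['tcp_pos'],s['orientation'])
d=cam('wrist'); cv2.imwrite('pics/w7.png',d['color'][:,:,::-1])
topfit(d,.603,.094,.085,.036,.06)
topfit(d,.603,.094,.088,.006,.0115)
for z0,z1,x,y,r in [(.006,.013,.605,-.07,.045),(.05,.12,.466,-.068,.04),(.07,.12,.606,-.195,.04),(.16,.22,.467,-.185,.04)]: topfit(d,x,y,r,z0,z1)
E
```

```text
[0.6172769  0.01290467 0.21737662] [-1.79928633e+02  4.34708399e-02  1.00286721e+02]
n 3264 centre [601.8  94.6] size [ 27.3 123.1] y-yaw 9.6 mean [0.6019 0.0967 0.043 ] zmax 0.0486
n 2942 centre [603.1  94.7] size [ 62.  155.7] y-yaw 10.5 mean [0.6018 0.1003 0.009 ] zmax 0.0115
n 790 centre [603.9 -68.2] size [61.  60.6] y-yaw -71.7 mean [ 0.6035 -0.0677  0.0088] zmax 0.0119
n 1190 centre [471.1 -64.7] size [25.4 33.7] y-yaw 52.5 mean [ 0.4731 -0.0638  0.0736] zmax 0.1032
n 11 centre [ 603.  -177.8] size [12.1  1.4] y-yaw -77.9 mean [ 0.6022 -0.1781  0.0709] zmax 0.072
few 0
```

View pics/w7.png

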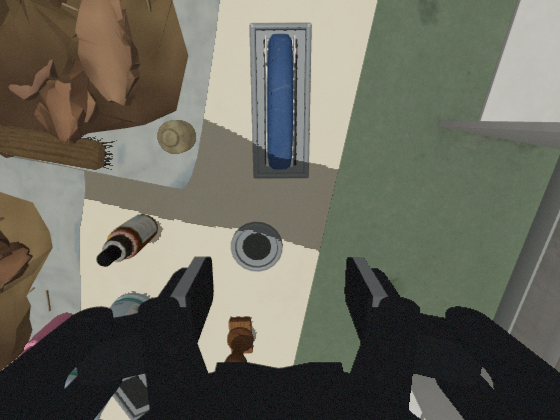

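The stapler is seated: (601.8, 94.6) against the dock's (603.1, 94.7), with its top 4 mm higher than before. In the picture it lies in its dock at (280,100), with dock_small at (257,246), the brown dropper at (128,240) and the stamp at (240,340). Next is the dropper.

```bash
python3 -c "
from h import *
go(.47,-.12,.26,100)"
```

```text
shift 6 x [-0.0176, -0.0281, -0.0071]  turn 1 x 0.32
```

Request:
carry_out([
  [[-0.0176, -0.028, -0.021, 0], [-0.0176, -0.028, -0.021, 0], [-0.0176, -0.028, 0, 0], [-0.0176, -0.028, 0, 0], [-0.0176, -0.028, 0, 0], [-0.0176, -0.028, 0, 0], [0, 0, 0, 0], [0, 0, 0, 0]],
])

```text
clock: 12.35
tcp_pos: [0.4709, -0.118, 0.2598]
orientation: [180.0, -0.0, 100.4]
contact_force: [0.0, 0.9, 0.4]
grip_width: 0.0598
gripper_force: 0.0
```

```bash
python3 - <<'E'
from h import *
d=cam('wrist')
topfit(d,.468,-.066,.05,.08,.12)
topfit(d,.468,-.066,.05,.063,.079)
topfit(d,.468,-.066,.05,.04,.061)
print(arm.place_of('dropper','wrist')[:3]); 
from collections import Counter
E
```

```text
n 187 centre [468.8 -68.9] size [13.9 13.4] y-yaw -34.2 mean [ 0.4684 -0.0687  0.0983] zmax 0.1032
n 261 centre [468.1 -69. ] size [23.5 23.5] y-yaw 7.4 mean [ 0.4677 -0.0675  0.0763] zmax 0.079
n 212 centre [467.9 -69.1] size [32.  32.6] y-yaw 10.5 mean [ 0.4673 -0.0682  0.0587] zmax 0.061
[{'point': [0.4717, -0.0751, 0.0001], 'p': 0.94}, {'point': [0.3809, -0.219, 0.0001], 'p': 0.58}]
```

```bash
python3 -c "
from h import *
go(.4682,-.069,.26,100.4)"
```

```text
shift 2 x [0.0242, 0.0027, -0.0002]  turn 1 x 0.1
```

Request:
carry_out([
  [[0.0242, 0.003, 0, 0], [0.0242, 0.003, 0, 0], [0, 0, 0.045, 0], [0, 0, 0.045, 0], [0, 0, 0.045, 0], [0, 0, 0.04, 0], [0, 0, 0.02, 0], [0, 0, 0, 0], [0, 0, 0, 0]],
], gripper=0.75)

```text
clock: 13.35
tcp_pos: [0.469, -0.0692, 0.0649]
orientation: [-180.0, -0.0, 100.5]
contact_force: [0.5, 0.0, 0.1]
grip_width: 0.0643
gripper_force: 0.0
```

Request:
carry_out([
  [[0, 0, 0.03, 0], [0, 0, 0.015, 0], [0, 0, 0.009, 0], [0, 0, 0, 0], [0, 0, 0, 0]],
])

```text
clock: 13.85
tcp_pos: [0.4693, -0.0699, 0.0117]
orientation: [179.9, 0.0, 100.5]
contact_force: [-0.5, 0.4, -0.3]
grip_width: 0.0643
gripper_force: 0.0
```

Request:
carry_out([
  [[0, 0, 0, 0], [0, 0, 0, 0], [0, 0, 0, 0], [0, 0, 0, 0], [0, 0, 0, 0], [0, 0, 0, 0]],
], gripper=0, newtons=25)

```text
clock: 14.45
tcp_pos: [0.4691, -0.0699, 0.0113]
orientation: [179.9, 0.0, 100.5]
contact_force: [0.3, 0.9, 6.7]
grip_width: 0.0312
gripper_force: 25.1
```

Request:
carry_out([
  [[0, 0, -0.01, 0], [0, 0, -0.02, 0], [0, 0, 0, 0], [0, 0, 0, 0]],
])

```text
clock: 14.85
tcp_pos: [0.4687, -0.0698, 0.041]
orientation: [179.9, 0.0, 100.5]
contact_force: [-0.5, 0.0, -1.3]
grip_width: 0.0316
gripper_force: 25.0
```

```bash
python3 - <<'E'
from h import *
s=arm.observe();print(s['tcp_pos'],s['contact_force'],s['grip_width'],s['gripper_force'])
e=cam('side'); cv2.imwrite('pics/s8.png',cv2.resize(e['color'][140:240,200:330],None,fx=5,fy=5)[:,:,::-1])
print(arm.place_of('dropper','side')[:3])
go(.6039,-.0682,s['tcp_pos'][2],100.5)
E
```

```text
[ 0.46872054 -0.06981801  0.04102609] [-0.48485165  0.04145563 -1.3202161 ] 0.03163805033807113 24.99304171959551
[{'point': [0.467, -0.071, 0.0292], 'p': 0.86}, {'point': [0.3825, -0.2197, -0.0016], 'p': 0.64}, {'point': [0.5098, 0.2283, -0.0036], 'p': 0.59}]
shift 4 x [-0.0058, 0.0334, -0.0002]  turn 1 x -0.04
```

View pics/s8.png

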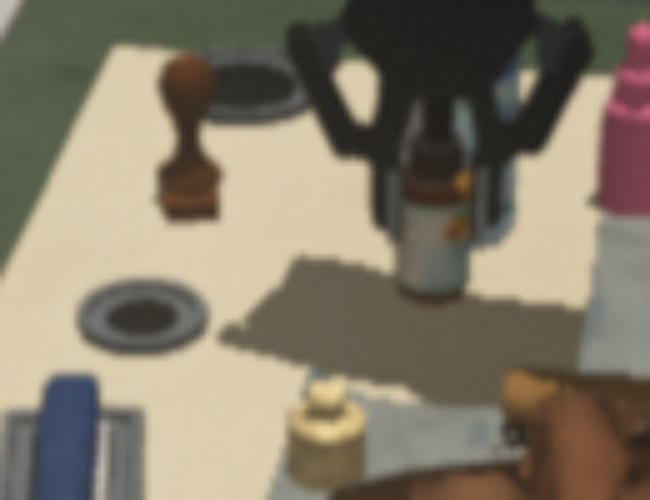

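The brown dropper hangs upright at crop (435,230), 29 mm up. On to dock_small.

Request:
carry_out([
  [[-0.0058, 0.0334, 0, 0], [-0.0058, 0.0334, 0, 0], [-0.0058, 0.0334, 0, 0], [-0.0058, 0.0334, 0, 0], [0, 0, 0, 0], [0, 0, 0.01, 0], [0, 0, 0.008, 0], [0, 0, 0.005, 0], [0, 0, 0, 0], [0, 0, 0, 0]],
])

```text
clock: 15.95
tcp_pos: [0.6037, -0.0683, 0.0177]
orientation: [-180.0, -0.0, 100.4]
contact_force: [-0.4, 0.4, -0.6]
grip_width: 0.0314
gripper_force: 25.2
```

Request:
carry_out([
  [[0, 0, 0.0015, 0], [0, 0, 0.001, 0], [0, 0, 0, 0], [0, 0, 0, 0]],
])

```text
clock: 16.35
tcp_pos: [0.6042, -0.0683, 0.0154]
orientation: [180.0, 0.0, 100.5]
contact_force: [-1.3, -0.3, 2.1]
grip_width: 0.0313
gripper_force: 25.4
```

Request:
carry_out([
  [[0, 0, 0, 0], [0, 0, 0, 0], [0, 0, 0, 0], [0, 0, 0, 0], [0, 0, 0, 0], [0, 0, 0, 0], [0, 0, 0, 0], [0, 0, 0, 0]],
], gripper=0.7)

```text
clock: 17.15
tcp_pos: [0.6041, -0.0683, 0.0151]
orientation: [180.0, -0.0, 100.5]
contact_force: [0.2, -0.3, -0.1]
grip_width: 0.0599
gripper_force: 0.0
```

Request:
carry_out([
  [[0, 0, -0.02, 0], [0, 0, -0.045, 0], [0, 0, -0.045, 0], [0, 0, -0.045, 0], [0, 0, -0.045, 0], [0, 0, -0.035, 0], [-0.0433, -0.009, 0, 0], [-0.0433, -0.009, 0, 0], [-0.0433, -0.009, 0, 0], [-0.0433, -0.009, 0, 0]],
])

```text
clock: 18.15
tcp_pos: [0.5999, -0.2466, 0.2503]
orientation: [180.0, 0.0, 100.5]
contact_force: [1.4, 0.7, 0.4]
grip_width: 0.0596
gripper_force: 0.0
```

Request:
carry_out([
  [[0, 0, 0, 0], [0, 0, 0, 0]],
])

```text
clock: 18.35
tcp_pos: [0.5998, -0.2463, 0.2495]
orientation: [-180.0, -0.0, 100.3]
contact_force: [0.6, -0.3, 0.1]
grip_width: 0.0595
gripper_force: 0.0
```

```bash
python3 - <<'E'
from h import *
s=arm.observe();print(s['tcp_pos'],s['orientation'])
d=cam('wrist')
topfit(d,.604,-.068,.03,.09,.12)
topfit(d,.604,-.068,.03,.068,.085)
print('stamp');topfit(d,.606,-.195,.05,.06,.1)
topfit(d,.606,-.195,.05,.008,.025)
topfit(d,.606,-.195,.05,.004,.1)
topfit(d,.467,-.185,.05,.185,.21)
print(arm.place_of('rubber_stamp','wrist')[:2])
cv2.imwrite('pics/w9.png',d['color'][:,:,::-1])
E
```

```text
[ 0.59980429 -0.24626727  0.24952398] [-1.79968259e+02 -4.07736893e-02  1.00335952e+02]
few 0
n 262 centre [604.9 -75.3] size [24.1  9.6] y-yaw -80.9 mean [ 0.6042 -0.0767  0.0779] zmax 0.084
stamp
n 671 centre [ 603.6 -191.6] size [28.1 28.5] y-yaw 10.3 mean [ 0.603  -0.1909  0.0768] zmax 0.0831
n 434 centre [ 601.9 -191.7] size [29.9 48.1] y-yaw 13.4 mean [ 0.6002 -0.1874  0.0145] zmax 0.0228
n 1107 centre [ 601.2 -186.7] size [30.5 58.2] y-yaw 12.4 mean [ 0.6018 -0.1895  0.0522] zmax 0.0831
n 3383 centre [ 467.9 -185.3] size [36.4 36.8] y-yaw 78.7 mean [ 0.4697 -0.1849  0.1951] zmax 0.1987
[{'point': [0.5984, -0.1967, -0.0005], 'p': 0.82}]
```

View pics/w9.png

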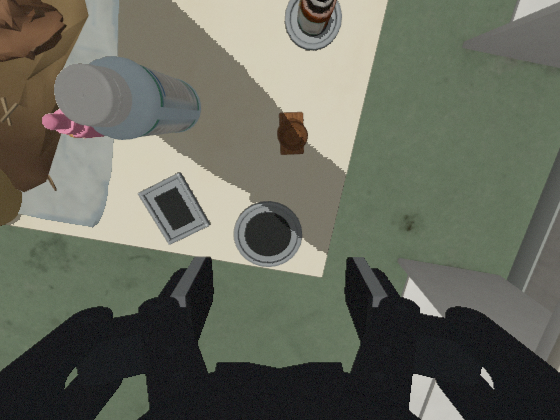

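The view shows the dropper standing in dock_small (313,20), the stamp at (292,132), the lotion cap at (80,95), dock_short at (175,208) and dock_big at (268,234). The lotion goes first.

```bash
python3 - <<'E'
from h import *
d=cam('wrist')
topfit(d,.599,-.321,.055,.006,.0125)
topfit(d,.476,-.310,.052,.006,.0125)
print(arm.place_of('dock_big','wrist')[:1],arm.place_of('dock_short','wrist')[:1])
topfit(d,.467,-.185,.05,.172,.21)
w=cloud(d).reshape(-1,3); m=(np.abs(w[:,0]-.61)<.04)&(np.abs(w[:,1]+.19)<.045)
go(.468,-.185,.25,100.5)
E
```

```text
n 1103 centre [ 597.7 -320.9] size [87.1 86.2] y-yaw -34.4 mean [ 0.5971 -0.3198  0.0086] zmax 0.0119
n 1095 centre [ 476.9 -308.7] size [60.6 75.8] y-yaw 36.7 mean [ 0.4769 -0.3075  0.0088] zmax 0.0125
[{'point': [0.6009, -0.3237, -0.0019], 'p': 0.59}] [{'point': [0.4739, -0.3077, -0.0023], 'p': 0.98}]
n 3924 centre [ 468.1 -185.7] size [37.2 37. ] y-yaw -58.4 mean [ 0.4714 -0.1847  0.1927] zmax 0.1985
shift 4 x [0.0205, -0.0298, 0.0001]  turn 1 x 0.05
```

Request:
carry_out([
  [[0.0205, -0.0298, 0, 0], [0.0205, -0.0298, 0, 0], [0.0205, -0.0298, 0, 0], [0.0205, -0.0298, 0, 0], [0, 0, 0, 0], [0, 0, 0.03, 0], [0, 0, 0.02, 0], [0, 0, 0, 0], [0, 0, 0, 0]],
], gripper=0.95)

```text
clock: 19.5
tcp_pos: [0.4684, -0.1858, 0.2007]
orientation: [180.0, 0.0, 100.5]
contact_force: [1.1, -0.3, 0.7]
grip_width: 0.0811
gripper_force: 0.0
```

```bash
python3 - <<'E'
from h import *
s=arm.observe();print(s['tcp_pos'],s['orientation'],s['grip_width'])
d=cam('wrist');w=cloud(d); cv2.imwrite('pics/w10.png',d['color'][150:,100:460,::-1])
topfit(d,.468,-.1855,.04,.172,.205)
E
```

```text
[ 0.46838209 -0.18583538  0.2006617 ] [1.79993656e+02 3.35530663e-03 1.00506299e+02] 0.08111040111981058
n 4147 centre [ 466.9 -184.1] size [36.8 37. ] y-yaw 50.3 mean [ 0.4663 -0.1817  0.1933] zmax 0.198
```

View pics/w10.png

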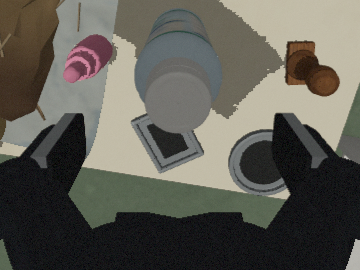

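The cap at crop (178,98) is centred between the fingers.

Request:
carry_out([
  [[0, 0, 0.03, 0], [0, 0, 0.018, 0], [0, 0, 0.01, 0], [0, 0, 0, 0], [0, 0, 0, 0]],
])

```text
clock: 20.05
tcp_pos: [0.4686, -0.1864, 0.1431]
orientation: [179.9, 0.0, 100.5]
contact_force: [-0.2, 0.2, -0.3]
grip_width: 0.0811
gripper_force: 0.0
```

Request:
carry_out([
  [[0, 0, 0, 0], [0, 0, 0, 0], [0, 0, 0, 0], [0, 0, 0, 0], [0, 0, 0, 0], [0, 0, 0, 0]],
], gripper=0, newtons=50)

```text
clock: 20.65
tcp_pos: [0.4681, -0.1864, 0.1432]
orientation: [180.0, 0.1, 100.5]
contact_force: [-1.5, -0.0, 8.5]
grip_width: 0.0406
gripper_force: 46.5
```

Request:
carry_out([
  [[0, 0, -0.005, 0], [0, 0, -0.01, 0], [0, 0, -0.015, 0], [0, 0, 0, 0], [0, 0, 0, 0]],
])

```text
clock: 21.15
tcp_pos: [0.4681, -0.1862, 0.1722]
orientation: [180.0, 0.0, 100.5]
contact_force: [-0.8, 0.1, -4.2]
grip_width: 0.041
gripper_force: 45.7
```

```bash
python3 - <<'E'
from h import *
s=arm.observe();print(s['tcp_pos'],s['contact_force'],s['wrist_torque'],s['grip_width'],s['gripper_force'])
e=cam('side'); cv2.imwrite('pics/s11.png',cv2.resize(e['color'][60:230,200:340],None,fx=3.3,fy=3.3)[:,:,::-1])
go(.5985,-.321,s['tcp_pos'][2],100.5,.03)
E
```

```text
[ 0.46814612 -0.18619856  0.17217275] [-0.77835559  0.13767138 -4.23173345] [ 0.01105518 -0.01906498  0.04673371] 0.04095188537766645 45.725822732783854
shift 7 x [-0.0223, 0.0148, -0.0001]  turn 1 x -0.04
```

View pics/s11.png

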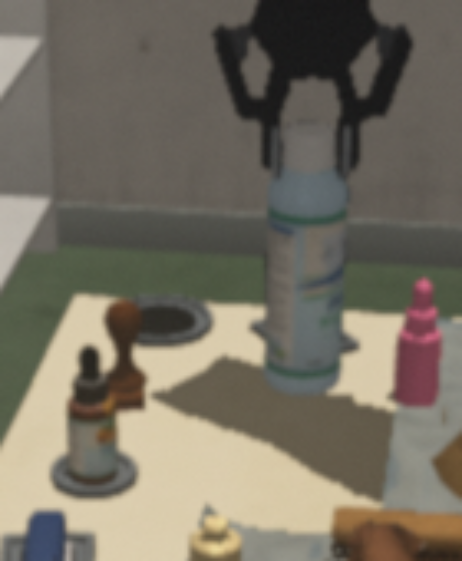

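The lotion hangs upright, the load reads 4.2 N, and the dropper stands in its dock. That was my last picture, so I go on by numbers.

Request:
carry_out([
  [[-0.01, 0.007, 0, 0], [-0.0223, 0.0148, 0, 0], [-0.0223, 0.0148, 0, 0], [-0.0223, 0.0148, 0, 0], [-0.0223, 0.0148, 0, 0], [-0.0223, 0.0148, 0, 0], [-0.0223, 0.0148, 0, 0], [-0.0123, 0.0078, 0, 0], [0, 0, 0, 0], [0, 0, 0, 0]],
])

```text
clock: 22.2
tcp_pos: [0.5981, -0.321, 0.1708]
orientation: [-179.9, -0.1, 100.4]
contact_force: [0.5, -0.4, -3.9]
grip_width: 0.0405
gripper_force: 45.6
```

Request:
carry_out([
  [[0, 0, 0.01, 0], [0, 0, 0.007, 0], [0, 0, 0.004, 0], [0, 0, 0.002, 0], [0, 0, 0, 0], [0, 0, 0, 0]],
])

```text
clock: 22.8
tcp_pos: [0.5983, -0.3208, 0.1494]
orientation: [180.0, 0.0, 100.5]
contact_force: [0.5, 1.1, -3.2]
grip_width: 0.0407
gripper_force: 45.6
```

Request:
carry_out([
  [[0, 0, 0.0015, 0], [0, 0, 0.001, 0], [0, 0, 0, 0], [0, 0, 0, 0]],
])

```text
clock: 23.2
tcp_pos: [0.5987, -0.321, 0.1477]
orientation: [179.9, 0.1, 100.5]
contact_force: [-0.0, 1.0, 6.2]
grip_width: 0.0407
gripper_force: 48.5
```

Request:
carry_out([
  [[0, 0, 0, 0], [0, 0, 0, 0], [0, 0, 0, 0], [0, 0, 0, 0], [0, 0, 0, 0], [0, 0, 0, 0], [0, 0, 0, 0], [0, 0, 0, 0], [0, 0, 0, 0], [0, 0, 0, 0]],
], gripper=0.95)

```text
clock: 24.2
tcp_pos: [0.5983, -0.3208, 0.1465]
orientation: [-180.0, 0.0, 100.5]
contact_force: [0.4, 0.5, 0.3]
grip_width: 0.0809
gripper_force: 0.0
```

Request:
carry_out([
  [[0, 0, -0.02, 0], [0, 0, -0.045, 0], [0, 0, -0.035, 0], [0, 0, 0, 0], [0.03, 0.0055, 0, 0], [0.03, 0.0055, 0, 0], [0.03, 0.0055, 0, 0], [0, 0, 0, 0], [0, 0, 0, 0]],
])

```text
clock: 25.1
tcp_pos: [0.5982, -0.2288, 0.2466]
orientation: [180.0, 0.0, 100.5]
contact_force: [0.5, -0.2, 0.4]
grip_width: 0.0813
gripper_force: 0.0
```

```bash
python3 - <<'E'
from h import *
s=arm.observe();print(s['tcp_pos'],s['orientation'])
d=cam('wrist')
print('stamp');topfit(d,.603,-.192,.04,.06,.1);topfit(d,.603,-.192,.045,.008,.025)
print('dropper');topfit(d,.604,-.068,.03,.09,.12);topfit(d,.604,-.068,.03,.04,.063);topfit(d,.604,-.068,.03,.066,.084)
for c in ('scene','side'):
    e=cam(c);print(c)
    for n in ('lotion','dropper','stapler','rubber_stamp'): print(n,[(np.round(r['point'],3).tolist(),round(r['p'],2)) for r in arm.place_of(n,c)[:1]])
    topfit(e,.598,-.321,.05,.18,.22); topfit(e,.598,-.321,.06,.06,.13)
go(.6028,-.192,.2473,103)
E
```

```text
[ 0.59820866 -0.22884073  0.24662306] [1.79996361e+02 1.82310456e-02 1.00537448e+02]
stamp
n 647 centre [ 603.6 -191.4] size [27.2 28.1] y-yaw 10.5 mean [ 0.603  -0.1904  0.077 ] zmax 0.0835
n 426 centre [ 603.6 -191.4] size [32.6 47.7] y-yaw 14.1 mean [ 0.6    -0.1828  0.0155] zmax 0.0241
dropper
n 294 centre [603.7 -68.5] size [12.8 13.7] y-yaw 78.7 mean [ 0.6034 -0.0701  0.1017] zmax 0.1073
n 280 centre [601.8 -71.2] size [28.2 33.4] y-yaw 76.3 mean [ 0.5998 -0.0799  0.0535] zmax 0.063
n 459 centre [602.5 -70.6] size [22.4 26.1] y-yaw 74.9 mean [ 0.6021 -0.073   0.0785] zmax 0.0839
scene
lotion [([0.602, -0.318, -0.0], 0.64)]
dropper [([0.383, -0.221, 0.001], 0.84)]
stapler [([0.603, 0.098, 0.006], 0.82)]
rubber_stamp [([0.602, -0.322, 0.003], 0.31)]
n 289 centre [ 597.8 -319.3] size [36.  36.6] y-yaw 70.2 mean [ 0.5935 -0.319   0.1953] zmax 0.2028
n 506 centre [ 584.1 -318.8] size [30.5 57.3] y-yaw 0.1 mean [ 0.5774 -0.3189  0.096 ] zmax 0.13
side
lotion [([0.598, -0.317, -0.001], 0.63)]
dropper [([0.515, 0.229, 0.001], 0.87)]
stapler [([0.608, 0.088, 0.006], 0.62)]
rubber_stamp [([0.606, -0.191, -0.004], 0.6)]
n 161 centre [ 599.8 -314.3] size [35.6 36.7] y-yaw 14.9 mean [ 0.5982 -0.3081  0.1932] zmax 0.2021
n 529 centre [ 599.  -299.7] size [56.2 31.9] y-yaw -86.3 mean [ 0.5965 -0.2961  0.0954] zmax 0.13
shift 1 x [0.0361, 0.0114, -0.0008]  turn 1 x -2.56
```

Request:
carry_out([
  [[0.0357, 0.012, 0, 0], [0, 0, 0, 0], [0, 0, 0.045, 0], [0, 0, 0.045, 0], [0, 0, 0.045, 0], [0, 0, 0.035, 0], [0, 0, 0.02, 0], [0, 0, 0, 0], [0, 0, 0, 0]],
], gripper=0.75)

```text
clock: 26.55
tcp_pos: [0.6037, -0.1923, 0.0572]
orientation: [180.0, 0.0, 100.5]
contact_force: [0.6, -0.4, 0.3]
grip_width: 0.0642
gripper_force: 0.0
```

Request:
carry_out([
  [[0, 0, 0.02, 0], [0, 0, 0.012, 0], [0, 0, 0.007, 0], [0, 0, 0, 0], [0, 0, 0, 0]],
])

```text
clock: 27.05
tcp_pos: [0.6038, -0.1922, 0.0182]
orientation: [180.0, 0.0, 100.5]
contact_force: [-0.5, 0.9, 0.3]
grip_width: 0.064
gripper_force: 0.0
```

Request:
carry_out([
  [[0, 0, 0, 0], [0, 0, 0, 0], [0, 0, 0, 0], [0, 0, 0, 0], [0, 0, 0, 0], [0, 0, 0, 0], [0, 0, 0, 0]],
], gripper=0, newtons=30)

```text
clock: 27.75
tcp_pos: [0.6038, -0.1922, 0.0182]
orientation: [179.9, 0.0, 100.5]
contact_force: [0.5, 0.6, 5.1]
grip_width: 0.0266
gripper_force: 29.4
```

Request:
carry_out([
  [[0, 0, -0.01, 0], [0, 0, -0.02, 0], [0, 0, -0.01, 0], [0, 0, 0, 0], [0, 0, 0, 0]],
])

```text
clock: 28.25
tcp_pos: [0.6033, -0.192, 0.0574]
orientation: [-180.0, 0.0, 100.5]
contact_force: [0.5, -0.3, -0.9]
grip_width: 0.0265
gripper_force: 29.5
```

```bash
python3 - <<'E'
from h import *
s=arm.observe();print(s['tcp_pos'],s['orientation'],s['contact_force'],s['grip_width'],s['gripper_force'])
for c in ('scene','side'):
    e=cam(c);print([(np.round(r['point'],3).tolist(),round(r['p'],2)) for r in arm.place_of('rubber_stamp',c)[:2]])
    topfit(e,.6036,-.1915,.035,.036,.062)
go(.477,-.3087,s['tcp_pos'][2],123.7,.03)
E
```

```text
[ 0.60333515 -0.19201892  0.0574054 ] [-1.79999951e+02  1.97572701e-03  1.00461006e+02] [ 0.54956577 -0.32898187 -0.93528593] 0.026479994254465473 29.515968449413776
[([0.605, -0.192, 0.038], 0.72)]
n 164 centre [ 602.4 -192.2] size [31.2 47.4] y-yaw 11.9 mean [ 0.5974 -0.1938  0.0529] zmax 0.0618
[([0.604, -0.187, 0.039], 0.62)]
n 132 centre [ 602.7 -180.5] size [29.9 35.2] y-yaw 9.8 mean [ 0.6011 -0.1748  0.0523] zmax 0.0618
shift 6 x [-0.0153, -0.0242, -0.0001]  turn 3 x -7.75
```

Request:
carry_out([
  [[-0.0047, -0.027, 0, 0], [-0.0047, -0.027, 0, 0], [-0.0047, -0.027, 0, 0], [-0.0047, -0.027, 0, 0], [-0.0242, -0.0134, 0, 0], [-0.0242, -0.0134, 0, 0], [-0.0242, -0.0134, 0, 0], [0, 0, 0, -7.9], [0, 0, 0, -7.9], [0, 0, 0, -7.9]],
])

```text
clock: 29.45
tcp_pos: [0.4739, -0.309, 0.057]
orientation: [-180.0, -0.1, 124.4]
contact_force: [0.4, -0.4, 0.2]
grip_width: 0.0268
gripper_force: 29.6
```

Request:
carry_out([
  [[0, 0, 0.01, 0], [0, 0, 0.007, 0], [0, 0, 0, 0], [0, 0, 0, 0]],
])

```text
clock: 29.85
tcp_pos: [0.4741, -0.3086, 0.0401]
orientation: [-180.0, -0.1, 124.1]
contact_force: [-0.1, 1.2, -0.7]
grip_width: 0.0265
gripper_force: 29.6
```

```bash
python3 - <<'E'
from h import *
s=arm.observe();print(s['tcp_pos'],s['orientation'],s['contact_force'],s['grip_width'],s['gripper_force'])
for c in ('scene','side'):
    e=cam(c);print([(np.round(r['point'],3).tolist(),round(r['p'],2)) for r in arm.place_of('rubber_stamp',c)[:2]])
    topfit(e,.477,-.309,.04,.016,.042)
go(.477,-.3085,.0222,124.1,.005)
E
```

```text
[ 0.47412797 -0.3085756   0.04006402] [-1.79986157e+02 -5.67636705e-02  1.24061231e+02] [-0.1134697   1.2475758  -0.68923782] 0.026506331340090655 29.611058933660388
[([0.478, -0.306, 0.019], 0.78)]
n 141 centre [ 474.3 -307.5] size [32.2 47.8] y-yaw 41.1 mean [ 0.4655 -0.305   0.0342] zmax 0.042
[([0.476, -0.308, 0.023], 0.63)]
n 113 centre [ 478.6 -304.6] size [30.4 52.2] y-yaw 47.1 mean [ 0.474  -0.295   0.0334] zmax 0.042
shift 4 x [-0.0003, 0.0006, 0.0047]  turn 1 x 0.03
```

Request:
carry_out([
  [[-0.0016, 0.0024, 0, 0], [0, 0, 0.008, 0], [0, 0, 0.005, 0], [0, 0, 0.003, 0], [0, 0, 0.0015, 0], [0, 0, 0.001, 0], [0, 0, 0, 0], [0, 0, 0, 0]],
])

```text
clock: 30.85
tcp_pos: [0.4773, -0.3089, 0.0223]
orientation: [180.0, 0.0, 124.2]
contact_force: [-0.3, 0.7, 1.9]
grip_width: 0.0266
gripper_force: 29.7
```

Touching down at the expected height, so I'll release.

Request:
carry_out([
  [[0, 0, 0.0005, 0], [0, 0, 0, 0], [0, 0, 0, 0], [0, 0, 0, 0], [0, 0, 0, 0], [0, 0, 0, 0], [0, 0, 0, 0], [0, 0, 0, 0], [0, 0, 0, 0]],
], gripper=0.7)

```text
clock: 31.75
tcp_pos: [0.4772, -0.3088, 0.0216]
orientation: [180.0, 0.0, 124.2]
contact_force: [0.1, 0.1, 0.9]
grip_width: 0.0598
gripper_force: 0.0
```

Request:
carry_out([
  [[0, 0, -0.02, 0], [0, 0, -0.045, 0], [0, 0, -0.045, 0], [0, 0, -0.045, 0], [0, 0, -0.045, 0], [0, 0, -0.04, 0], [-0.03, 0, 0, 0], [-0.03, 0, 0, 0], [0, 0, 0, 0], [0, 0, 0, 0]],
])

```text
clock: 32.75
tcp_pos: [0.5108, -0.3587, 0.2608]
orientation: [-180.0, -0.1, 124.1]
contact_force: [-0.2, -0.1, 0.4]
grip_width: 0.0596
gripper_force: 0.0
```

```bash
python3 - <<'E'
from h import *
s=arm.observe();print(s['tcp_pos'],s['orientation'],s['contact_force'])
d=cam('wrist')
print('stamp');topfit(d,.477,-.309,.04,.06,.1);topfit(d,.477,-.309,.032,.0125,.03)
print('dock');topfit(d,.477,-.309,.052,.006,.0125)
print('lotion');topfit(d,.598,-.321,.05,.185,.22);topfit(d,.598,-.321,.055,.006,.0125)
e=cam('scene')
for n,x,y,z0,z1 in [('lotion',.598,-.321,.185,.22),('stamp',.477,-.309,.06,.1),('dropper',.604,-.068,.09,.12),('dropper body',.604,-.068,.02,.06),('stapler',.603,.095,.036,.06),('weight',.501,.04,.01,.06),('tin',.48,.336,.01,.03)]:
    print(n);topfit(e,x,y,.075 if n in('stapler','tin') else .04,z0,z1)
for n in ('weight_200','ink_pad'): print(n,[np.round(r['point'],3).tolist() for r in arm.place_of(n,'scene')[:1]])
E
```

```text
[ 0.5108108  -0.35865581  0.26079273] [-1.79983390e+02 -7.97529867e-02  1.24137043e+02] [-0.20127223 -0.10967676  0.37010245]
stamp
n 647 centre [ 476.9 -307.3] size [27.6 27.6] y-yaw 34.3 mean [ 0.4769 -0.3071  0.081 ] zmax 0.0872
n 403 centre [ 477.  -307.2] size [33.8 48. ] y-yaw 38.0 mean [ 0.4751 -0.3048  0.0178] zmax 0.0243
dock
n 1134 centre [ 476.7 -308.9] size [59.9 76. ] y-yaw 36.4 mean [ 0.4759 -0.3076  0.0091] zmax 0.0116
lotion
n 2344 centre [ 597.1 -318.5] size [36.5 36.4] y-yaw -30.9 mean [ 0.5948 -0.3178  0.1983] zmax 0.2019
n 700 centre [ 587.8 -320.7] size [86.8 67.7] y-yaw -4.0 mean [ 0.5807 -0.3195  0.009 ] zmax 0.0124
lotion
n 254 centre [ 598.1 -318.8] size [36.6 35.4] y-yaw -28.1 mean [ 0.5944 -0.3191  0.1971] zmax 0.2027
stamp
n 146 centre [ 476.5 -307.6] size [24.8 26.1] y-yaw 31.0 mean [ 0.4736 -0.308   0.0781] zmax 0.0873
dropper
n 35 centre [603.  -69.3] size [12.5 13.2] y-yaw 14.2 mean [ 0.6022 -0.0695  0.0997] zmax 0.1072
dropper body
n 135 centre [595.6 -70.5] size [19.1 35.1] y-yaw 12.3 mean [ 0.5936 -0.0731  0.0406] zmax 0.06
stapler
n 311 centre [602.7  93.6] size [ 26.5 121.2] y-yaw 9.6 mean [0.6002 0.0916 0.0428] zmax 0.051
weight
n 220 centre [502.1  42.7] size [44.2 76.7] y-yaw 45.3 mean [0.4937 0.0445 0.0249] zmax 0.0477
tin
few 1
weight_200 [[0.502, 0.041, -0.002]]
ink_pad []
```

```bash
python3 -c "
from rig import arm
print(arm.job_done())"
```

```text
the job is handed in; nothing more can be done
None
```

I put all four items in their matching docks and handed the job in: by camera each sat within about 3 mm of its dock's centre and at seated height, the brass weight had not moved, and the green tin, which I never went near, could not be re-measured at the end.

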